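# Uncover the scrap bin and hold its screen open

## Task

Lift the loose green cover off the scrap-metal bin by its knob and set it down gently, right way up, flat on the bench clear of the bin. Then raise the bin's hinged wire screen by its red bar to 50 degrees from closed and finish still holding it steady there with the gripper, because it drops shut when let go. Leave the other things on the bench where they are.

Things in the scene. Friction and masses are not known exactly. Their poses are not given: they have to be found in the camera images.
- bin: grey sheet-metal scrap bin fixed to the bench, walls 150 (x) x 130 (y) x 62 mm high; a flange 174 x 154 mm runs round it with its top 50 mm above the bench. Origin: centre of its underside on the bench; z up; +x points to the hinge side, y along the hinge. Its position and yaw vary; the bench beside it is free for the cover, to the robot's right when the bin stands left of y = 0, else to the left (cover centre about 0.23 m from the bin centre in y, at x about 0.55)
- screen_hinge (a point): middle of the screen's hinge axis, on the bin's +x side, 69 mm from the bin's centre along bin x and 62 mm above the bench; the axis runs along the bin's y
- screen (a joint): angle of the hinged steel wire screen (134 x 120 mm, 0.18 kg give or take 30 percent) that closes the bin's top: 0 closed and level, grows as its -x edge is raised, stop at 1.3 rad; 50 degrees = 0.873. Nothing holds it up: it drops shut by its weight from every angle
- screen_bar (a point): middle of the red round bar (10 mm thick, along the bin's y, 78 mm clear between its two end posts) with which the screen is raised; fixed to the screen, 118 mm from the hinge axis along the screen and 36 mm above the hinge axis when closed (32 mm above the screen's wires); 98 mm above the bench when closed; can be pinched from above with fingers closing along the bin's x, and turns between the pads as the screen swings. Hidden below the cover at the start
- cover: loose green metal cover, a deep upside-down tray, 164 (x) x 144 (y) x 68 mm without its knob, walls 4 mm, 0.25 kg give or take 30 percent; at the start it sits on the bin's flange, round the walls, its axes as the bin's. It overlaps the walls by 12 mm and must rise about 65 mm to clear the red bar. Origin: centre of its lower rim plane; z up
- cover_knob (a point): round dark wooden knob on the middle of the cover, 26 mm in diameter, 34 mm tall; this point lies on its axis, 21 mm above the cover's top and 89 mm above the cover's lower rim
- pliers: flat-nose pliers with red handles, 157 mm long, lying on the bench; bystander
- bead_jar: glass bead jar with gold lid, 52 mm wide, 46 mm high; bystander
- copper_dish: round copper dish, 78 mm wide, 18 mm high; bystander
- bench_block: square steel block 75 x 75 x 18 mm; bystander
- bench_pin: wooden bench pin, 68 x 157 x 22 mm, lying on the bench; bystander

How it is judged:
By the outcome, as a careful person would: the job done as asked, in the order asked, and still so for the second after the job is handed in, while the arm keeps its last pose, push and grip.
It also fails if it takes over 48 s, if anything falls off the work surface, if the arm or the gripper's body presses on something with over 40 N, if the wrist force passes 120 N, or if a joint passes its speed limit or range.

## Robot

A 6-joint arm with a two-finger parallel gripper is mounted at the origin on a cart in front of the work surface, level with it; the furniture and walls round the work are solid. World frame = base frame: x ahead of the robot, y to its left, z up, the work surface at z = 0. Lengths are in m, angles in rad, forces in N, time in s.
With the tool pointing down it reaches from about 0.375 to 0.9 m from the base axis. Payload 3.1 kg.
Tool frame: the origin (TCP) lies midway between the tips of the shut fingers; the grasp point (between the pads) lies 19 mm behind it (grip_depth is the distance from the TCP to the grasp point, in m); y points along the fingers, z is the direction in which the jaws open and shut, and the axes are right-handed (so a half turn about y gives the same grasp; the last joint's range is limited). The gripper opens to 85 mm and grips with 20 to 120 N. Pads are 22 mm wide; open, the fingers measure 114 mm over their backs; the gripper's body (76 mm by 85 mm) begins 54 mm behind the grasp point. The pads swing forward as they close: fully open they stand 13 mm farther back than shut.
Start: joints at [-1.482, 0.527, 1.433, -0, 1.181, -0.178], TCP at [0.165, -0.603, 0.231] pointing down, gripper open.
Joint ranges: [-3.08, 3.08], [-0.75, 2.2], [0.22, 2.44], [-1.43, 4.57], [0, 2.65], [-2.85, 2.85]. Speed limits (rad/s): [2.79, 2.79, 3.14, 3.14, 3.14, 3.14].

## Interface

Orientations are given as a unit quaternion [x, y, z, w].
In Python, from station import sense, snapshot, camera_model, sign_off, grip_depth gives the robot as it stands.
- The arm moves only by the tool play_rows, never from a script. Its argument "deltas" is a list of rows, each a list of 6 numbers: the shift along the tool's x, y, z in m, then the turn, a rotation vector about the tool's x, y, z in rad. A call has 1 to 12 rows; each row is the pose to reach, as a shift and turn from the pose commanded when the call began, along the tool's axes at that moment; what a row does not reach only later rows make up. A row lasts 1/10 s, in which the tool goes at most 50 mm and 8.59 degrees, less where a joint would pass 70% of its speed; a pose out of reach is approached as far as the arm can. A call with a gripper value outside its range is refused whole. "gripper" is the finger opening in m, from 0 to 0.0854, set as the call begins (left out, the last holds). The fingers move at their own pace and stop on an object; "force" is the grip in N (left out, the last holds). Time passes only in rows, so rows that repeat a pose let the fingers close. It gives the time, the measured TCP pose, the force and the opening at its end, in the units of the state.
- sense(): the state, without advancing time (a new reading comes with each control period).
- snapshot(name): name is "scene" or "top" or "wrist"; returns the picture (400x640x3 uint8, red, green, blue); there is no depth.
- camera_model(name): a dict with "fx", "fy", "cx", "cy" (pixels), "camera_from_world" (4x4, takes a point from world to camera coordinates). Camera axes: x right, y up, looking along -z (the intrinsics and any distortion apply to the point x, -y, -z); pixel columns grow to the right and rows downward; lengths in m; the calibration is good to about 2 mm. The wrist camera is an equidistant fisheye: a pixel r from the principal point sees the ray r / f radians off the axis. A picture is of the moment at which its call begins: read the wrist's pose just before it. camera_model takes no time and is no camera call; for the wrist camera it gives the pose at the moment of the call.
- sign_off(): hands the job in, once; it reports no verdict.
The state is a dict: "t": time; "q": joint angles; "qd": joint speeds; "tau": joint torques, N m; "tcp_pos": TCP position; "tool_rot": TCP orientation; "force": force on the tool from outside, world axes, zero at the start; "ft_torque": the same for the moment, N m; "finger_gap": opening from 0.0 (shut) to 1.0 (fully open).
Only numpy, scipy, OpenCV 4.12 (cv2) and the standard library are available. Lean on these libraries where they do the work, as an engineer would, in place of code of your own. Each camera call takes 0.05 s, during which the arm holds its last target.

## Working session

There is one attempt and no reset: what is moved stays moved. The work goes in short steps, Python scripts to look and compute and a tool call to move; the robot and the scene stay as the last step left them, time stands still between calls to the robot, and variables do not carry over. Pictures are saved under pics/ and viewed, and the job is handed in when it is done.

Besides the shell and the picture viewer there is one more tool, called after "Call:" in YAML: its name, and indented under it one key for each argument. play_rows: Moves the arm, as the interface text tells. Its arguments: {"type":"object","properties":{"deltas":{"type":"array"},"gripper":{"type":"number"},"force":{"type":"number"}},"required":["deltas"]}

```bash
mkdir -p pics; ls; python3 - <<'E'
from station import *
import cv2
s=sense();print(s, grip_depth)
for n in ("scene","top"):
    im=snapshot(n);cv2.imwrite(f"pics/{n}0.png",im[:,:,::-1]);m=camera_model(n);print(n,m)
E
```

```text
pics
{'t': 0.0, 'q': array([-1.48254534e+00,  5.28465536e-01,  1.43393180e+00, -3.92999977e-06,
        1.18141049e+00, -1.78514918e-01]), 'qd': array([0.00119504, 0.00028231, 0.00087107, 0.00029763, 0.00096398,
       0.00045692]), 'tau': array([-8.24470135e-04, -4.42353487e+01, -1.78024185e+01, -2.28643626e-04,
        8.46963987e-03,  1.21415718e-05]), 'tcp_pos': array([ 0.16471071, -0.6021434 ,  0.23032464]), 'tool_rot': array([-0.09400299,  0.70160797, -0.70004308,  0.09407109]), 'force': array([-0.13663898, -0.14767026,  0.21889553]), 'ft_torque': array([0.05713108, 0.01172052, 0.03219292]), 'finger_gap': 1.0006523061745518} 0.0187
scene {'fx': 460.0685299590278, 'fy': 460.0685299590278, 'cx': 321.05335026721434, 'cy': 194.84673211726013, 'camera_from_world': array([[ 0.90731132,  0.4202862 ,  0.01206981, -0.50928661],
       [-0.27719272,  0.57632426,  0.7687747 ,  0.02890359],
       [ 0.31614927, -0.70086365,  0.6394058 , -1.7306334 ],
       [ 0.        ,  0.        ,  0.        ,  1.        ]])}
top {'fx': 407.00313161994063, 'fy': 407.00313161994063, 'cx': 324.79666878982647, 'cy': 199.89595590342753, 'camera_from_world': array([[-0.00970044, -0.99983527,  0.01534051,  0.06384143],
       [ 0.99625138, -0.0083446 ,  0.08610203, -0.55348503],
       [-0.08595983,  0.01611823,  0.99616821, -1.60162743],
       [ 0.        ,  0.        ,  0.        ,  1.        ]])}
```

View pics/scene0.png

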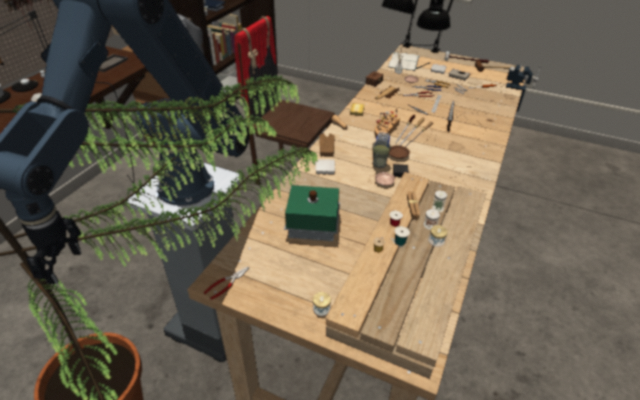

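View pics/top0.png

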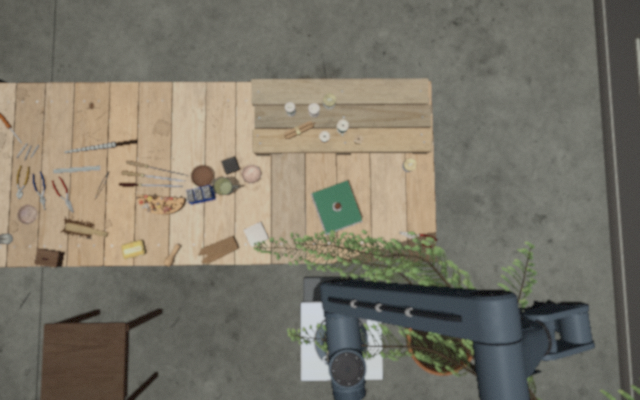

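```bash
python3 - <<'E'
import cv2
a=cv2.imread("pics/top0.png")[160:260,220:440];cv2.imwrite("pics/topz.png",cv2.resize(a,(792,360),interpolation=cv2.INTER_CUBIC))
a=cv2.imread("pics/scene0.png")[170:260,260:380];cv2.imwrite("pics/scz.png",cv2.resize(a,(720,540),interpolation=cv2.INTER_CUBIC))
E
```

```text
(no output)
```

View pics/topz.png

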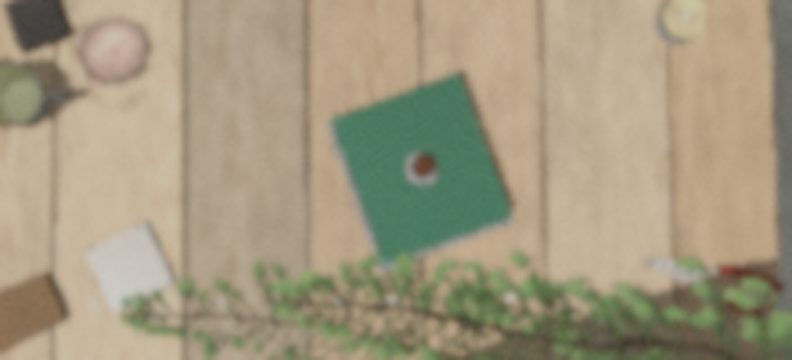

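View pics/scz.png

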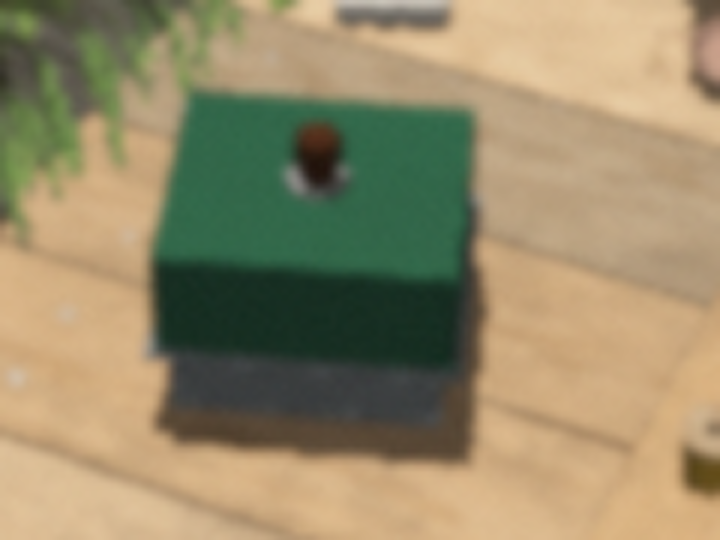

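```bash
cat > h.py <<'E'
import numpy as np
from station import *
from scipy.optimize import least_squares
from scipy.spatial.transform import Rotation as R
def proj(m,p):
    p=np.atleast_2d(p);c=p@m["camera_from_world"][:3,:3].T+m["camera_from_world"][:3,3]
    return np.c_[m["cx"]+m["fx"]*c[:,0]/-c[:,2], m["cy"]-m["fy"]*c[:,1]/-c[:,2]]
def projw(m,p):
    p=np.atleast_2d(p);c=p@m["camera_from_world"][:3,:3].T+m["camera_from_world"][:3,3]
    v=np.c_[c[:,0],-c[:,1],-c[:,2]];rr=np.hypot(v[:,0],v[:,1]);th=np.arctan2(rr,v[:,2])
    return np.c_[m["cx"]+m["fx"]*th*v[:,0]/rr, m["cy"]+m["fy"]*th*v[:,1]/rr]
def rayw(m,u,v):
    d=np.array([u-m["cx"],v-m["cy"]]);r=np.hypot(*d);th=r/m["fx"]
    c=np.array([np.sin(th)*d[0]/r,-np.sin(th)*d[1]/r,-np.cos(th)])
    Rm=m["camera_from_world"][:3,:3];return -Rm.T@m["camera_from_world"][:3,3],Rm.T@c
E
python3 - <<'E'
from h import *
mt,ms=camera_model("top"),camera_model("scene")
for n,m in (("t",mt),("s",ms)):
    C=m["camera_from_world"];print("campos",-C[:3,:3].T@C[:3,3])
L=np.array([[82,72],[82,-72],[-82,-72],[-82,72]])/1e3
T=np.array([(312.5,193.6),(348,180.6),(361.9,219.4),(326.7,232.8)])
S=np.array([(338.8,188.8),(336.7,215.8),(286.2,213),(292,185.8)])
K=np.array([(424,166)])/3.6+[220,160]; KS=np.array([(318,130)])/6+[260,170]
def P(x,z=.118):
    c,s=np.cos(x[2]),np.sin(x[2]);return np.c_[L@np.array([[c,s],[-s,c]])+x[:2],np.full(4,z)]
def f(x,a=1,b=1):return np.r_[a*(proj(mt,P(x))-T).ravel(),b*(proj(ms,P(x))-S).ravel()]
for a,b in((1,1),(1,0),(0,1)):
    r=least_squares(f,[.55,-.04,.35],args=(a,b));print(r.x,np.degrees(r.x[2]),np.abs(r.fun).max())
# knob top z .152
for m,k in((mt,K),(ms,KS)):print(least_squares(lambda x:(proj(m,[[x[0],x[1],.148]])-k).ravel(),[.5,0]).x)
E
```

```text
campos [0.41435388 0.08502771 1.64216716]
campos [ 1.01723186 -1.01554975  1.09050367]
[0.52330767 0.01455715 0.3470718 ] 19.88574945453134 1.7267424837058911
[0.52061222 0.0137145  0.34016538] 19.490040326908556 1.0555882439806794
[0.52548456 0.01482573 0.35430045] 20.29992022324799 0.9042270297271386
[0.51991611 0.01327138]
[0.52102324 0.02084295]
```

```bash
python3 - <<'E'
from h import *
import cv2
mt,ms=camera_model("top"),camera_model("scene")
def tri(s,t):
    r=least_squares(lambda x:np.r_[(proj(mt,x)-t).ravel(),(proj(ms,x)-s).ravel()],[.3,0,.3]);return r.x.round(3),np.abs(r.fun).max().round(1)
print(tri((315,158),(258,240)),tri((295,85),(258,240)),tri((90,380),(440,350)))
for p in([.55,-.216,.0],[.55,.244,0]):print(p,proj(mt,p),proj(ms,p))
L=np.array([[82,72],[82,-72],[-82,-72],[-82,72]])/1e3
im=cv2.imread("pics/top0.png")
for cx,cy in((.55,-.216),(.55,.244),(.522,.014)):
    c,s=np.cos(.347),np.sin(.347);P=np.c_[L@np.array([[c,s],[-s,c]])+[cx,cy],np.full(4,0.0 if cx==.55 else .118)]
    cv2.polylines(im,[proj(mt,P).astype(int)],True,(0,0,255))
cv2.imwrite("pics/ov.png",cv2.resize(im[140:290,200:460],(780,450),interpolation=cv2.INTER_CUBIC))
w=snapshot("wrist");cv2.imwrite("pics/w0.png",w[:,:,::-1]);m=camera_model("wrist");print(m)
E
```

```text
(array([0.393, 0.317, 0.054]), np.float64(1.3)) (array([0.377, 0.257, 0.387]), np.float64(9.8)) (array([-0.194, -0.554, -0.637]), np.float64(4.5))
[0.55, -0.216, 0.0] [[392.40214288 200.81823134]] [[287.97393964 276.04606829]]
[0.55, 0.244, 0] [[278.91128018 201.77212366]] [[345.62685633 190.30114272]]
{'fx': 309.70691628693146, 'fy': 309.70691628693146, 'cx': 320.0773097141068, 'cy': 199.432037049208, 'camera_from_world': array([[ 0.26341788, -0.96467896, -0.00235189, -0.62467157],
       [ 0.91855162,  0.25156563, -0.30492237,  0.03822497],
       [ 0.29474385,  0.07816167,  0.9523743 , -0.38031577],
       [ 0.        ,  0.        ,  0.        ,  1.        ]])}
```

View pics/ov.png

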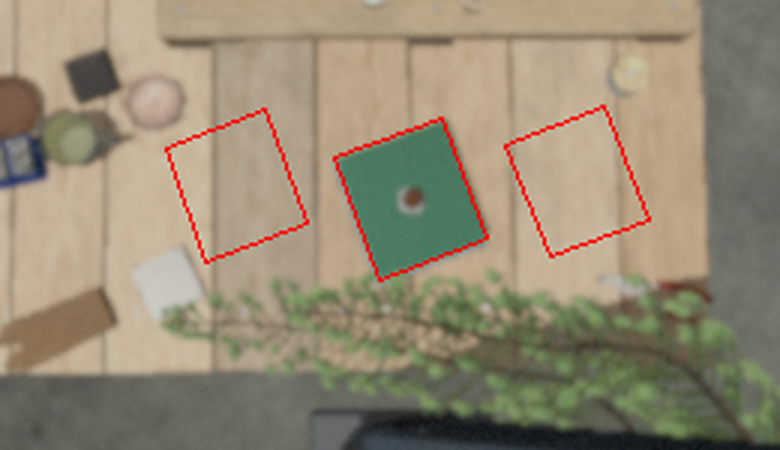

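View pics/w0.png

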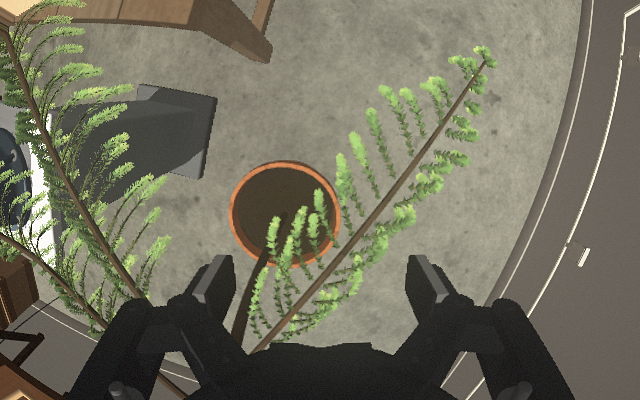

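```bash
cat >> h.py <<'E'
def down(yaw):  # tool y down, tool z along yaw
    z=np.array([np.cos(yaw),np.sin(yaw),0]);y=np.array([0,0,-1.]);x=np.cross(y,z);return R.from_matrix(np.c_[x,y,z])
def delta(p0,R0,p1,R1):
    return np.r_[R0.inv().apply(np.array(p1)-p0),(R0.inv()*R1).as_rotvec()].round(4)
def now():
    s=sense();return s,s["tcp_pos"],R.from_quat(s["tool_rot"])
E
python3 - <<'E'
from h import *
s,p,r=now();print(r.as_matrix().round(3))
for yaw in(.347,.347+np.pi):
    for w in([.45,-.35,.36],[.521,.014,.26]): print(yaw,w,delta(p,r,w,down(yaw)))
E
```

```text
[[-0.965 -0.     0.264]
 [-0.264  0.002 -0.965]
 [-0.    -1.    -0.002]]
0.347 [0.45, -0.35, 0.36] [-3.417e-01 -1.291e-01 -1.684e-01  1.000e-03 -1.651e+00 -1.600e-03]
0.347 [0.521, 0.014, 0.26] [-5.062e-01 -2.850e-02 -5.006e-01  1.000e-03 -1.651e+00 -1.600e-03]
3.488592653589793 [0.45, -0.35, 0.36] [-3.4170e-01 -1.2910e-01 -1.6840e-01  1.6000e-03  1.4906e+00  1.0000e-03]
3.488592653589793 [0.521, 0.014, 0.26] [-5.0620e-01 -2.8500e-02 -5.0060e-01  1.6000e-03  1.4906e+00  1.0000e-03]
```

Call:
play_rows:
  deltas:
    - [-0.02,-0.03,-0.01,0,-0.06,0]
    - [-0.05,-0.06,-0.03,0,-0.17,0]
    - [-0.09,-0.08,-0.05,0,-0.28,0]
    - [-0.13,-0.1,-0.07,0,-0.4,0]
    - [-0.17,-0.115,-0.09,0,-0.52,0]
    - [-0.21,-0.125,-0.11,0,-0.64,0]
    - [-0.25,-0.13,-0.13,0,-0.76,0]
    - [-0.29,-0.13,-0.15,0,-0.88,0]
    - [-0.32,-0.13,-0.175,0,-0.99,0]
    - [-0.345,-0.13,-0.205,0,-1.1,0]
    - [-0.365,-0.13,-0.24,0,-1.2,0]
    - [-0.385,-0.13,-0.27,0,-1.3,0]
  gripper: 0.0854
  force: 50

```text
t: 1.35
tcp_pos: [0.4651, -0.2387, 0.3609]
tool_rot: [-0.5, 0.5, -0.499, 0.5]
force: [1.0, -0.6, -1.1]
finger_gap: 1.0
```

```bash
python3 - <<'E'
from h import *
s,p,r=now();print(s["t"],p,s["q"],s["force"])
print(delta(p,r,[.521,.014,.26],down(.347)))
E
```

```text
1.35 [ 0.46507222 -0.23872801  0.36088896] [-6.88333830e-01  2.54337569e-01  1.50555765e+00  2.29044160e-04
  1.38298824e+00 -6.89034222e-01] [ 0.96853902 -0.635919   -1.09930209]
[-0.2526  0.1011  0.0562  0.0007 -0.3463 -0.0011]
```

Call:
play_rows:
  deltas:
    - [-0.04,0.01,0.01,0,-0.05,0]
    - [-0.085,0.03,0.02,0,-0.12,0]
    - [-0.13,0.05,0.03,0,-0.19,0]
    - [-0.17,0.07,0.04,0,-0.26,0]
    - [-0.21,0.085,0.05,0,-0.31,0]
    - [-0.24,0.095,0.055,0,-0.34,0]
    - [-0.252,0.1,0.056,0,-0.346,0]
    - [-0.252,0.1,0.056,0,-0.346,0]
    - [-0.252,0.1,0.056,0,-0.346,0]

```text
t: 2.25
tcp_pos: [0.5222, 0.0101, 0.2616]
tool_rot: [0.578, -0.407, 0.408, -0.578]
force: [-0.2, 0.1, 0.9]
finger_gap: 1.005
```

```bash
python3 - <<'E'
from h import *
import cv2
s,p,r=now();print(s["t"],p,s["q"],s["force"],r.as_matrix().round(3))
m=camera_model("wrist");w=snapshot("wrist")[:,:,::-1].copy();cv2.imwrite("pics/w1.png",w)
print(projw(m,[[.521,.014,.152],[.521,.014,.118]]))
E
```

```text
2.25 [0.52216195 0.01006309 0.26156327] [-1.94432685e-01  3.51714535e-01  1.65213379e+00 -8.90035302e-04
  1.13724719e+00 -5.35844428e-01] [-0.23649848  0.10408859  0.89986831] [[ 0.335  0.     0.942]
 [-0.942 -0.001  0.335]
 [ 0.001 -1.     0.   ]]
[[319.05451655 191.10780212]
 [319.15415694 181.09461327]]
```

View pics/w1.png

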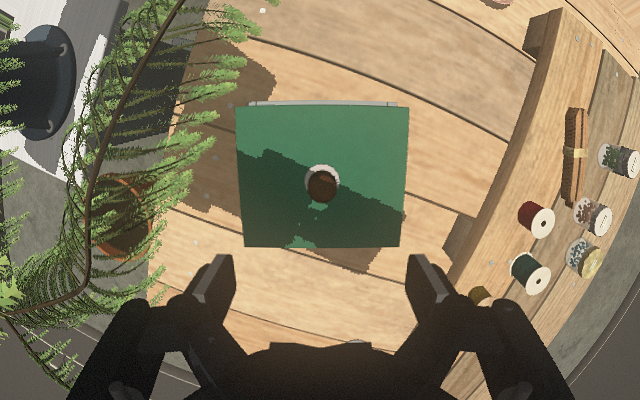

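```bash
python3 - <<'E'
from h import *
m=camera_model("wrist")
L=np.array([[-82,72],[82,72],[82,-72],[-82,-72]])/1e3
T=np.array([(236,107),(409,107),(400,247),(244,247)],float)
def P(x):
    c,s=np.cos(x[2]),np.sin(x[2]);return np.c_[L@np.array([[c,s],[-s,c]])+x[:2],np.full(4,x[3])]
r=least_squares(lambda x:np.r_[(projw(m,P(x))-T).ravel(),(x[3]-.118)*1000],[.52,.014,.347,.118]);print(r.x,r.fun.round(1))
o,d=rayw(m,322,186);t=(.152-o[2])/d[2];print("knob",o+t*d)
s,p,q=now();print(delta(p,q,[r.x[0],r.x[1],.155],down(r.x[2])),delta(p,q,[r.x[0],r.x[1],.124],down(r.x[2])))
E
```

```text
[0.52415604 0.01491397 0.33990306 0.11716272] [-1.3 -0.4  1.1 -0.  -0.1  0.2  0.3  0.3 -0.8]
knob [0.52213184 0.01853319 0.152     ]
[-0.0045  0.1068  0.0034 -0.0007  0.0008  0.0012] [-0.0046  0.1378  0.0034 -0.0007  0.0008  0.0012]
```

Call:
play_rows:
  deltas:
    - [-0.001,0.02,0.001,0,0,0]
    - [-0.003,0.055,0.002,0,0,0]
    - [-0.005,0.09,0.002,0,0,0]
    - [-0.005,0.115,0.002,0,0,0]
    - [-0.005,0.13,0.002,0,0,0]
    - [-0.005,0.137,0.002,0,0,0]
    - [-0.005,0.137,0.002,0,0,0]
    - [-0.005,0.137,0.002,0,0,0]

```text
t: 3.1
tcp_pos: [0.5231, 0.0154, 0.1252]
tool_rot: [-0.577, 0.407, -0.409, 0.578]
force: [0.3, -0.2, 0.2]
finger_gap: 1.002
```

Call:
play_rows:
  deltas:
    - [0,0,0,0,0,0]
    - [0,0,0,0,0,0]
    - [0,0,0,0,0,0]
    - [0,0,0,0,0,0]
    - [0,0,0,0,0,0]
    - [0,0,0,0,0,0]
    - [0,0,0,0,0,0]
    - [0,0,0,0,0,0]
  gripper: 0.0
  force: 50

```text
t: 3.9
tcp_pos: [0.5223, 0.0163, 0.1249]
tool_rot: [-0.578, 0.407, -0.408, 0.578]
force: [-2.5, -0.5, 6.1]
finger_gap: 0.284
```

```bash
python3 - <<'E'
from h import *
import cv2
s,p,r=now();print(s["t"],p,s["finger_gap"]*85.4,s["force"])
w=snapshot("wrist")[:,:,::-1].copy();cv2.imwrite("pics/w2.png",w)
E
```

```text
3.9 [0.52229749 0.01627844 0.12486747] 24.218557461372733 [-2.47468578 -0.52116694  6.07261986]
```

View pics/w2.png

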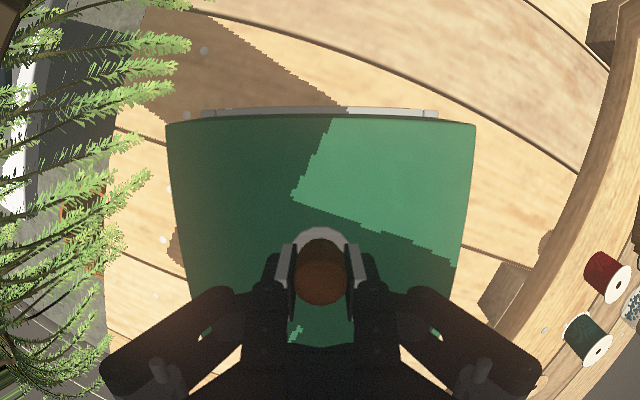

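Call:
play_rows:
  deltas:
    - [0,-0.004,0,0,0,0]
    - [0,-0.01,0,0,0,0]
    - [0,-0.018,0,0,0,0]
    - [0,-0.028,0,0,0,0]
    - [0,-0.04,0,0,0,0]
    - [0,-0.054,0,0,0,0]
    - [0,-0.068,0,0,0,0]
    - [0,-0.082,0,0,0,0]
    - [0,-0.094,0,0,0,0]
    - [0,-0.102,0,0,0,0]
    - [0,-0.105,0,0,0,0]
    - [0,-0.105,0,0,0,0]
  force: 60

```text
t: 5.15
tcp_pos: [0.5223, 0.0162, 0.2297]
tool_rot: [-0.578, 0.407, -0.408, 0.578]
force: [0.1, 0.2, -3.1]
finger_gap: 0.279
```

```bash
python3 - <<'E'
from h import *
import cv2
s,p,r=now();print(s["t"],p,s["finger_gap"]*85.4,s["force"],s["ft_torque"])
w=snapshot("wrist")[:,:,::-1].copy();cv2.imwrite("pics/w3.png",w)
w=snapshot("scene")[150:300,230:430,::-1].copy();cv2.imwrite("pics/s3.png",cv2.resize(w,(800,600),interpolation=cv2.INTER_CUBIC))
print(delta(p,r,[.54,-.21,.231],r))
E
```

```text
5.15 [0.52228399 0.01624759 0.22968536] 23.81274824969144 [ 0.09667778  0.2045918  -3.10988078] [ 0.00385803 -0.02821126  0.0069335 ]
[ 0.2191 -0.0013 -0.0592  0.      0.      0.    ]
```

View pics/w3.png

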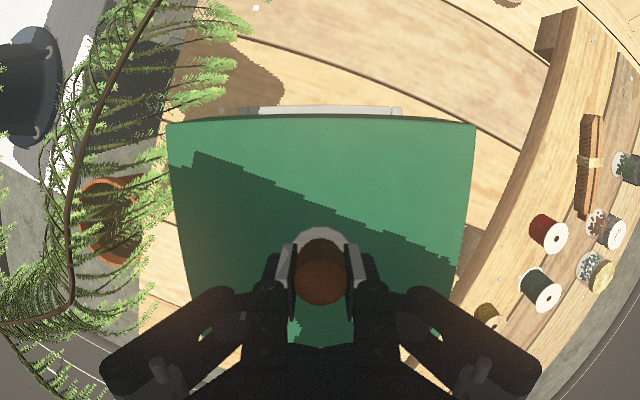

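View pics/s3.png

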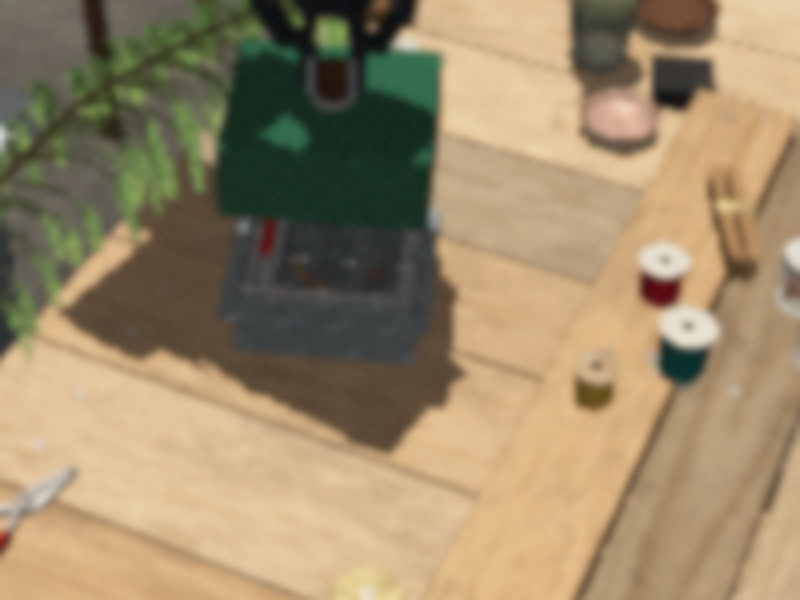

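Call:
play_rows:
  deltas:
    - [0.008,0,-0.002,0,0,0]
    - [0.026,0,-0.007,0,0,0]
    - [0.052,0,-0.014,0,0,0]
    - [0.084,0,-0.023,0,0,0]
    - [0.118,0,-0.032,0,0,0]
    - [0.15,0,-0.041,0,0,0]
    - [0.178,0,-0.048,0,0,0]
    - [0.2,0,-0.054,0,0,0]
    - [0.213,0,-0.058,0,0,0]
    - [0.219,0,-0.059,0,0,0]
    - [0.219,0,-0.059,0,0,0]

```text
t: 6.35
tcp_pos: [0.5399, -0.2102, 0.2289]
tool_rot: [-0.578, 0.408, -0.408, 0.578]
force: [-0.3, -0.2, -2.5]
finger_gap: 0.279
```

Call:
play_rows:
  deltas:
    - [0,0.008,0,0,0,0]
    - [0,0.025,0,0,0,0]
    - [0,0.045,0,0,0,0]
    - [0,0.065,0,0,0,0]
    - [0,0.085,0,0,0,0]
    - [0,0.103,0,0,0,0]
    - [0,0.118,0,0,0,0]
    - [0,0.13,0,0,0,0]
    - [0,0.138,0,0,0,0]
    - [0,0.143,0,0,0,0]
    - [0,0.145,0,0,0,0]
    - [0,0.145,0,0,0,0]

```text
t: 7.55
tcp_pos: [0.5403, -0.2099, 0.0845]
tool_rot: [-0.578, 0.407, -0.408, 0.578]
force: [0.2, -0.9, -1.7]
finger_gap: 0.28
```

```bash
python3 - <<'E'
from h import *
import cv2
s,p,r=now();print(s["t"],p,s["finger_gap"]*85.4,s["force"],s["ft_torque"])
w=snapshot("scene")[170:350,200:440,::-1].copy();cv2.imwrite("pics/s4.png",cv2.resize(w,(800,600),interpolation=cv2.INTER_CUBIC))
w=snapshot("top")[140:290,200:460,::-1].copy();cv2.imwrite("pics/t4.png",cv2.resize(w,(780,450),interpolation=cv2.INTER_CUBIC))
E
```

```text
7.55 [ 0.54027816 -0.20991097  0.08447839] 23.900503268250326 [ 0.23078154 -0.91716517 -1.68355371] [ 0.00689476 -0.02464831  0.01558529]
```

View pics/s4.png

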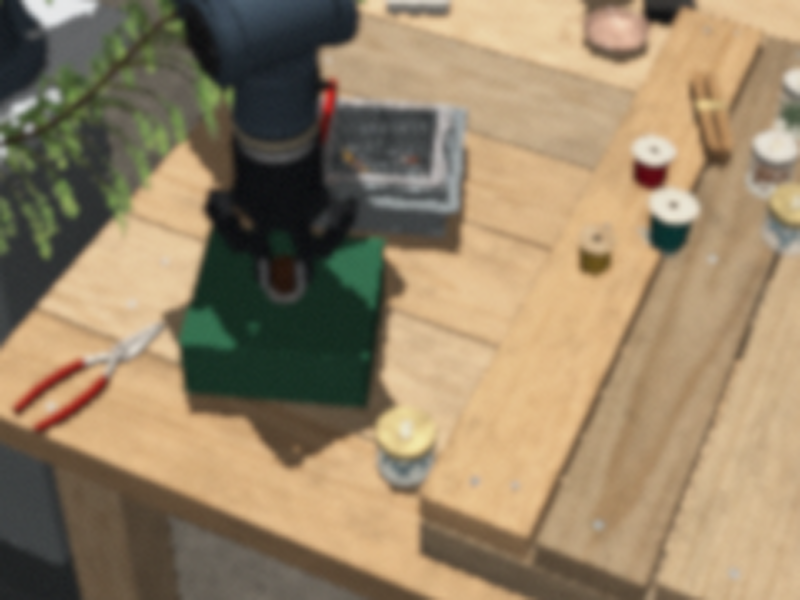

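View pics/t4.png

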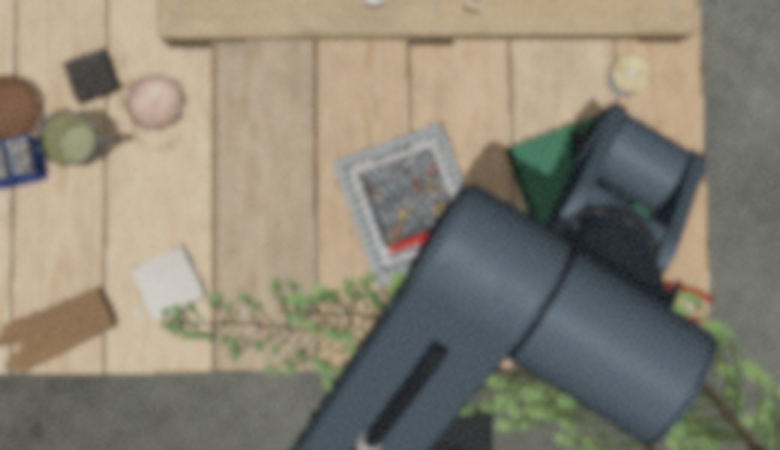

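```bash
python3 - <<'E'
from h import *
ms=camera_model("scene")
for u,v,z in((249.5,267.5,.006),(200+405*.3,170+480*.3,.0)):
    x=least_squares(lambda x:(proj(ms,[[x[0],x[1],z]])-[u,v]).ravel(),[.5,-.2]).x
    c,s=np.cos(.342),np.sin(.342);d=x-np.array([.540,-.21]);print(x,"local",d@[c,s],d@[-s,c])
E
```

```text
[ 0.42927268 -0.24131776] local -0.11481773060385422 0.007630816236053178
[ 0.70057817 -0.29763833] local 0.12188697422860587 -0.1364162361154354
```

Call:
play_rows:
  deltas:
    - [0,0.003,0,0,0,0]
    - [0,0.005,0,0,0,0]
    - [0,0.006,0,0,0,0]
    - [0,0.007,0,0,0,0]
    - [0,0.008,0,0,0,0]
    - [0,0.0085,0,0,0,0]
    - [0,0.009,0,0,0,0]
    - [0,0.009,0,0,0,0]

```text
t: 8.45
tcp_pos: [0.5401, -0.2098, 0.0752]
tool_rot: [-0.578, 0.408, -0.408, 0.578]
force: [0.1, 0.1, -1.6]
finger_gap: 0.28
```

Call:
play_rows:
  deltas:
    - [0,0.0005,0,0,0,0]
    - [0,0.001,0,0,0,0]
    - [0,0.001,0,0,0,0]

```text
t: 8.75
tcp_pos: [0.5402, -0.2099, 0.075]
tool_rot: [-0.578, 0.407, -0.408, 0.578]
force: [-1.3, 1.8, 4.1]
finger_gap: 0.278
```

```bash
python3 - <<'E'
from h import *
s,p,r=now();print(s["t"],p,s["force"],s["ft_torque"])
E
```

```text
8.75 [ 0.5402046  -0.20986101  0.07499354] [-1.32290163  1.81756985  4.0830834 ] [0.12849252 0.26041782 0.00195439]
```

Call:
play_rows:
  deltas:
    - [0,0,0,0,0,0]
    - [0,0,0,0,0,0]
    - [0,0,0,0,0,0]
    - [0,0,0,0,0,0]
    - [0,0,0,0,0,0]
    - [0,0,0,0,0,0]
  gripper: 0.07

```text
t: 9.35
tcp_pos: [0.5401, -0.2099, 0.0743]
tool_rot: [0.578, -0.408, 0.408, -0.578]
force: [-0.0, -0.8, -0.1]
finger_gap: 0.822
```

Call:
play_rows:
  deltas:
    - [0,-0.005,0,0,0,0]
    - [0,-0.02,0,0,0,0]
    - [0,-0.045,0,0,0,0]
    - [0,-0.075,0,0,0,0]
    - [0,-0.105,0,0,0,0]
    - [0,-0.135,0,0,0,0]
    - [0,-0.16,0,0,0,0]
    - [0,-0.175,0,0,0,0]
    - [0,-0.175,0,0,0,0]

```text
t: 10.25
tcp_pos: [0.5414, -0.2106, 0.2523]
tool_rot: [-0.578, 0.405, -0.41, 0.578]
force: [-0.0, -0.1, 0.1]
finger_gap: 0.817
```

```bash
python3 - <<'E'
from h import *
s,p,r=now();print(s["t"],p,s["force"])
# bar closed: hinge from bin centre
c=np.array([.523,.0155]);y=.342;e=np.array([np.cos(y),np.sin(y)])
b=c+e*(69-118)/1e3;print("bar",b)
print(delta(p,r,[*b,.25],down(y)))
E
```

```text
10.25 [ 0.54143517 -0.21061064  0.25233055] [-0.01810407 -0.05125895  0.09260573]
bar [ 0.4768378  -0.00093322]
[-2.192e-01  1.300e-03  9.500e-03 -3.900e-03  2.000e-04  5.000e-03]
```

Call:
play_rows:
  deltas:
    - [-0.012,0,0,0,0,0]
    - [-0.04,0,0.002,0,0,0]
    - [-0.08,0,0.004,0,0,0]
    - [-0.12,0,0.006,0,0,0]
    - [-0.155,0,0.008,0,0,0]
    - [-0.185,0,0.009,0,0,0]
    - [-0.206,0,0.01,0,0,0]
    - [-0.219,0,0.01,-0.002,0,0.002]
    - [-0.219,0,0.01,-0.002,0,0.002]
    - [-0.219,0,0.01,-0.002,0,0.002]

```text
t: 11.25
tcp_pos: [0.4761, -0.0004, 0.2489]
tool_rot: [0.578, -0.409, 0.406, -0.578]
force: [0.1, -0.5, 0.2]
finger_gap: 0.82
```

```bash
python3 - <<'E'
from h import *
import cv2
s,p,r=now();print(s["t"],p,s["force"],r.as_matrix().round(3))
m=camera_model("wrist");w=snapshot("wrist")[:,:,::-1].copy();cv2.imwrite("pics/w5.png",w)
y=.342;e=np.array([np.cos(y),np.sin(y)]);n=np.array([-e[1],e[0]]);b=np.array([.4768,-.0009])
print(projw(m,[[*(b+n*k),.098] for k in(-.039,0,.039)]))
w=snapshot("scene")[170:350,200:440,::-1].copy();cv2.imwrite("pics/s5.png",cv2.resize(w,(800,600),interpolation=cv2.INTER_CUBIC))
E
```

```text
11.25 [ 4.76096644e-01 -3.98655177e-04  2.48926561e-01] [ 0.06327597 -0.45552958  0.16232914] [[ 0.336 -0.003  0.942]
 [-0.942  0.001  0.336]
 [-0.002 -1.    -0.003]]
[[319.86804913 221.5342804 ]
 [319.86831909 184.41697558]
 [319.87082421 144.79129623]]
```

View pics/w5.png

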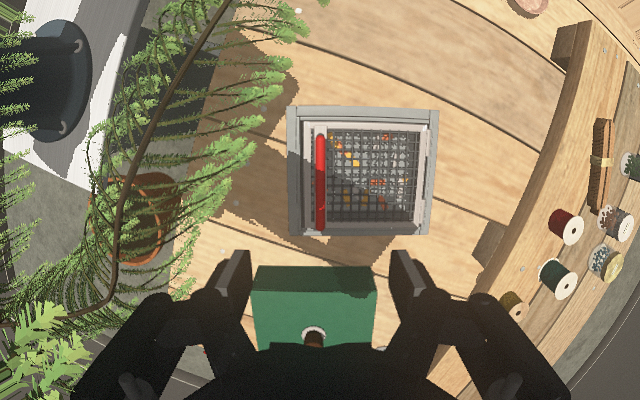

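View pics/s5.png

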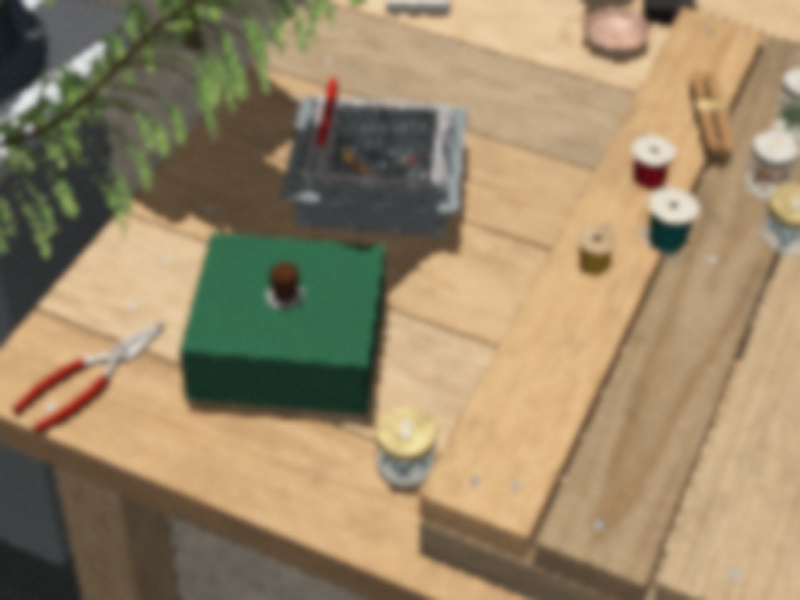

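```bash
python3 - <<'E'
from h import *
import cv2
m=camera_model("wrist");w=cv2.imread("pics/w5.png")[100:245,290:350].astype(int)
k=(w[:,:,2]>120)&(w[:,:,1]<70)&(w[:,:,0]<70);v,u=np.nonzero(k);u=u+290;v=v+100
print(len(u),u.min(),u.max(),v.min(),v.max(),u.mean(),v.mean())
for a,b in((133,150),(150,175),(175,200),(200,222),(222,232)):
    q=(v>=a)&(v<b);print(a,u[q].min(),u[q].max(),u[q].mean())
def at(u,v,z):
    o,d=rayw(m,u,v);t=(z-o[2])/d[2];return (o+t*d)[:2]
# flange corners z .05, order: -x+y, +x+y, +x-y, -x-y
L=np.array([[-87,77],[87,77],[87,-77],[-87,-77]])/1e3
T=np.array([(288,106),(439,109),(429,235),(290,234)],float)
def P(x):
    c,s=np.cos(x[2]),np.sin(x[2]);return np.c_[L@np.array([[c,s],[-s,c]])+x[:2],np.full(4,.05)]
r=least_squares(lambda x:(projw(m,P(x))-T).ravel(),[.52,.014,.347]);print("bin",r.x,r.fun.round(1))
for vv in(145,184,220):
    q=(v>=vv-8)&(v<vv+8);print(at((u[q].min()+u[q].max())/2,vv,.098))
E
```

```text
437 315 324 135 228 320.09610983981696 172.19221967963387
133 316 324 320.12631578947367
150 315 324 320.1073446327684
175 318 322 319.64473684210526
200 318 324 320.69565217391306
222 318 321 319.5
bin [0.52491572 0.01549876 0.33907202] [-1.4 -1.2  1.7  0.4  0.2 -0.5 -0.3  1.6]
[0.46451451 0.03502799]
[ 0.47734975 -0.00116961]
[ 0.48997316 -0.03677207]
```

Call:
play_rows:
  deltas:
    - [0,0.012,0,0,0,0]
    - [0.001,0.04,0,0,0,0.002]
    - [0.001,0.075,0.001,0,0,0.003]
    - [0.001,0.108,0.001,0,0,0.003]
    - [0.001,0.135,0.001,0,0,0.003]
    - [0.001,0.153,0.001,0,0,0.003]
    - [0.001,0.163,0.001,0,0,0.003]
    - [0.001,0.166,0.001,0,0,0.003]
    - [0.001,0.166,0.001,0,0,0.003]

```text
t: 12.25
tcp_pos: [0.4773, -0.0011, 0.0833]
tool_rot: [-0.577, 0.41, -0.406, 0.578]
force: [0.1, -0.3, -0.4]
finger_gap: 0.82
```

Call:
play_rows:
  deltas:
    - [0,0,0,0,0,0]
    - [0,0,0,0,0,0]
    - [0,0,0,0,0,0]
    - [0,0,0,0,0,0]
    - [0,0,0,0,0,0]
    - [0,0,0,0,0,0]
    - [0,0,0,0,0,0]
    - [0,0,0,0,0,0]
    - [0,0,0,0,0,0]
  gripper: 0.0
  force: 50

```text
t: 13.15
tcp_pos: [0.4756, -0.001, 0.0839]
tool_rot: [0.578, -0.41, 0.405, -0.578]
force: [-3.4, -4.1, 5.3]
finger_gap: 0.096
```

```bash
python3 - <<'E'
from h import *
import cv2
s,p,r=now();print(s["t"],p,s["force"],s["finger_gap"]*85.4,r.as_matrix().round(3))
w=snapshot("wrist")[:,:,::-1].copy();cv2.imwrite("pics/w6.png",w)
E
```

```text
13.15 [ 0.47561859 -0.00102954  0.08386059] [-3.36997411 -4.05530588  5.32664207] 8.181552101942255 [[ 0.337 -0.006  0.942]
 [-0.942  0.003  0.337]
 [-0.005 -1.    -0.004]]
```

View pics/w6.png

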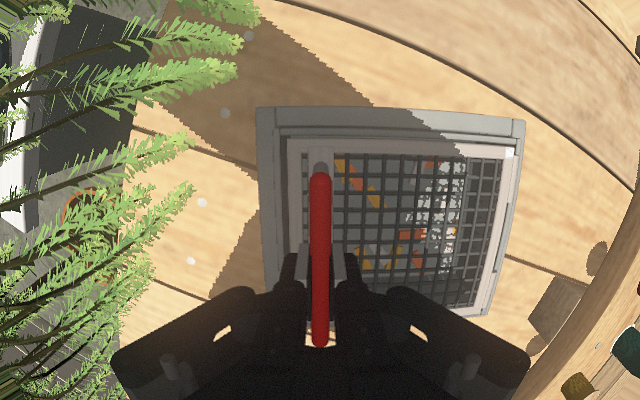

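```bash
python3 - <<'E'
import numpy as np
for a in [1,3,5,8,11,14,17,20,23,26,28,30,33,36,39,42,44,46,48,49,50]:
    t=np.radians(a);print(a,"y",round(-(118*np.sin(t)+36*np.cos(t)-36),1),"z",round(-118*np.cos(t)+36*np.sin(t)+118,1))
E
```

```text
1 y -2.1 z 0.6
3 y -6.1 z 2.0
5 y -10.1 z 3.6
8 y -16.1 z 6.2
11 y -21.9 z 9.0
14 y -27.5 z 12.2
17 y -32.9 z 15.7
20 y -38.2 z 19.4
23 y -43.2 z 23.4
26 y -48.1 z 27.7
28 y -51.2 z 30.7
30 y -54.2 z 33.8
33 y -58.5 z 38.6
36 y -62.5 z 43.7
39 y -66.2 z 49.0
42 y -69.7 z 54.4
44 y -71.9 z 58.1
46 y -73.9 z 61.9
48 y -75.8 z 65.8
49 y -76.7 z 67.8
50 y -77.5 z 69.7
```

Call:
play_rows:
  deltas:
    - [0,-0.002,-0.0005,0,0,0]
    - [0,-0.006,0.001,0,0,0]
    - [0,-0.01,0.0022,0,0,0]
    - [0,-0.016,0.0047,0,0,0]
    - [0,-0.022,0.0075,0,0,0]
    - [0,-0.0275,0.0107,0,0,0]
    - [0,-0.033,0.0142,0,0,0]
    - [0,-0.0382,0.0179,0,0,0]
    - [0,-0.0432,0.0219,0,0,0]
    - [0,-0.0481,0.0262,0,0,0]
    - [0,-0.0512,0.0292,0,0,0]
    - [0,-0.0542,0.0323,0,0,0]

```text
t: 14.4
tcp_pos: [0.5054, 0.0096, 0.138]
tool_rot: [0.579, -0.41, 0.404, -0.577]
force: [-7.2, -6.4, 6.2]
finger_gap: 0.092
```

```bash
python3 - <<'E'
from h import *
import cv2
s,p,r=now();print(s["t"],p,s["force"],s["finger_gap"]*85.4)
w=snapshot("wrist")[:,:,::-1].copy();cv2.imwrite("pics/w7.png",w)
d=p-np.array([.47562,-.00103,.08386]);print(d@[np.cos(.341),np.sin(.341),0],d@[-np.sin(.341),np.cos(.341),0],d[2])
E
```

```text
14.4 [0.50537811 0.00956826 0.1380305 ] [-7.24849107 -6.41036267  6.23440396] 7.86650554636386
0.03158902787939656 3.6024077106597006e-05 0.05417049837473918
```

View pics/w7.png

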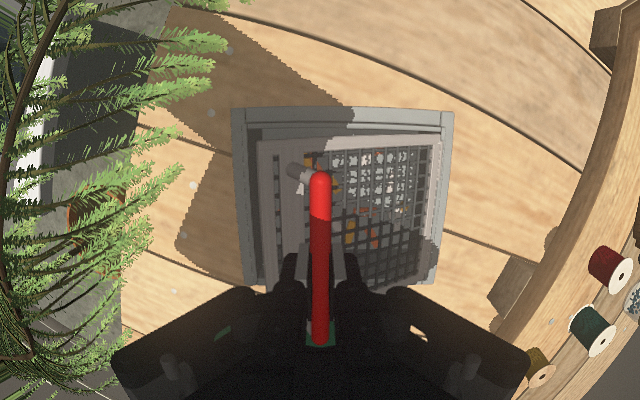

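Call:
play_rows:
  deltas:
    - [0,-0.0025,0.0022,0,0,0]
    - [0,-0.005,0.0045,0,0,0]
    - [0,-0.0088,0.0095,0,0,0]
    - [0,-0.0128,0.0147,0,0,0]
    - [0,-0.0165,0.0201,0,0,0]
    - [0,-0.0189,0.0237,0,0,0]
    - [0,-0.021,0.0274,0,0,0]
    - [0,-0.023,0.0313,0,0,0]
    - [0,-0.0241,0.0332,0,0,0]
    - [0,-0.025,0.035,0,0,0]
    - [0,-0.025,0.035,0,0,0]
    - [0,-0.025,0.035,0,0,0]

```text
t: 15.65
tcp_pos: [0.5391, 0.0214, 0.1639]
tool_rot: [0.579, -0.41, 0.405, -0.578]
force: [-5.5, -4.3, 8.4]
finger_gap: 0.095
```

```bash
python3 - <<'E'
from h import *
import cv2
s,p,r=now();print(s["t"],p,s["force"],s["finger_gap"]*85.4,r.as_matrix().round(3))
m=camera_model("wrist");np.save("mw8.npy",m["camera_from_world"])
w=snapshot("wrist")[:,:,::-1].copy();cv2.imwrite("pics/w8.png",w)
w=snapshot("scene")[:,:,::-1].copy();cv2.imwrite("pics/s8f.png",w);w=w[150:270,260:420];cv2.imwrite("pics/s8.png",cv2.resize(w,(800,600),interpolation=cv2.INTER_CUBIC))
d=p-np.array([.47562,-.00103,.08386]);print(d@[np.cos(.341),np.sin(.341),0],d@[-np.sin(.341),np.cos(.341),0],d[2])
E
```

```text
15.65 [0.53906993 0.02144368 0.16393929] [-5.53250476 -4.26438818  8.39989747] 8.11485403783214 [[ 0.336 -0.007  0.942]
 [-0.942  0.003  0.336]
 [-0.005 -1.    -0.005]]
0.06731239114056102 -3.987533589593069e-05 0.08007928558403794
```

View pics/w8.png

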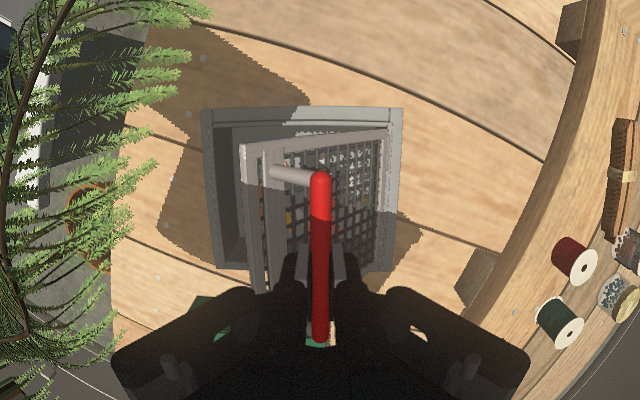

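View pics/s8.png

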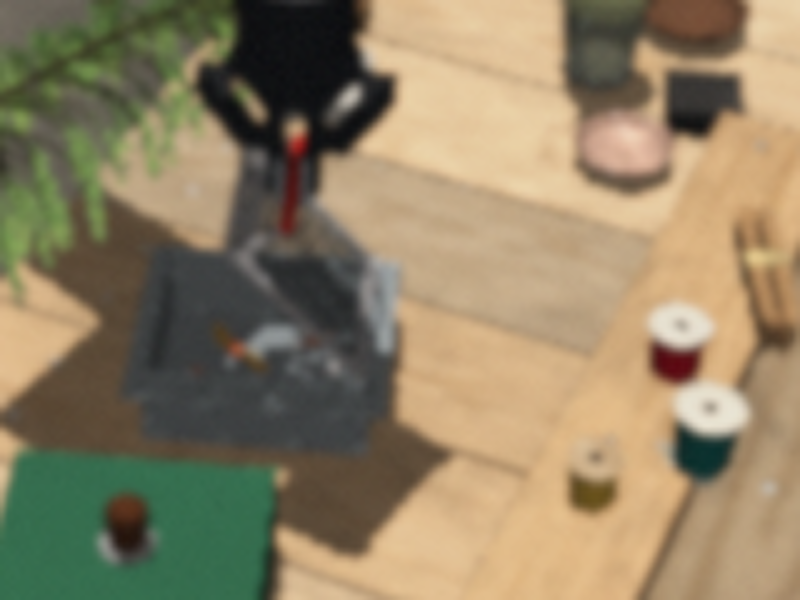

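```bash
python3 - <<'E'
from h import *
import cv2
m=camera_model("wrist")
def W(bx,by,z,c=(.5225,.0155),y=.341):
    e=np.array([np.cos(y),np.sin(y)]);n=np.array([-e[1],e[0]]);return [*(np.array(c)+e*bx+n*by),z]
def sc(rho,h,by,a):
    a=np.radians(a);return W(.069-rho*np.cos(a)+h*np.sin(a),by,.062+rho*np.sin(a)+h*np.cos(a))
for a in(46,48,50,52,54):
    print(a,projw(m,[sc(.134,.004,.06,a),sc(.134,0,.06,a),sc(.118,.036,.0,a),sc(0,.004,.06,a)]).round(0).tolist(), sc(.118,.036,0,a))
print(projw(m,[W(-.087,.077,.05),W(.087,.077,.05)]))
im=cv2.imread("pics/w8.png")[90:310,190:430];cv2.imwrite("pics/w8z.png",cv2.resize(im,(655,600),interpolation=cv2.INTER_CUBIC))
E
```

```text
46 [[237.0, 142.0], [233.0, 141.0], [308.0, 266.0], [389.0, 128.0]] [np.float64(0.5346822437718326), np.float64(0.019823020339420495), np.float64(0.17188979777648472)]
48 [[243.0, 142.0], [238.0, 142.0], [316.0, 268.0], [389.0, 128.0]] [np.float64(0.5383287117546294), np.float64(0.021117014742415816), np.float64(0.17377979123525142)]
50 [[249.0, 143.0], [244.0, 142.0], [324.0, 269.0], [389.0, 128.0]] [np.float64(0.542035120308315), np.float64(0.02243227980063382), np.float64(0.17553359823675482)]
52 [[255.0, 143.0], [250.0, 143.0], [333.0, 271.0], [389.0, 128.0]] [np.float64(0.5457969537449954), np.float64(0.023767213066202116), np.float64(0.17714908203731689)]
54 [[263.0, 144.0], [257.0, 143.0], [341.0, 273.0], [389.0, 128.0]] [np.float64(0.549609628850094), np.float64(0.02512018812856731), np.float64(0.1786242744187728)]
[[198.03951854 109.23845522]
 [403.00638541 106.96475796]]
```

View pics/w8z.png

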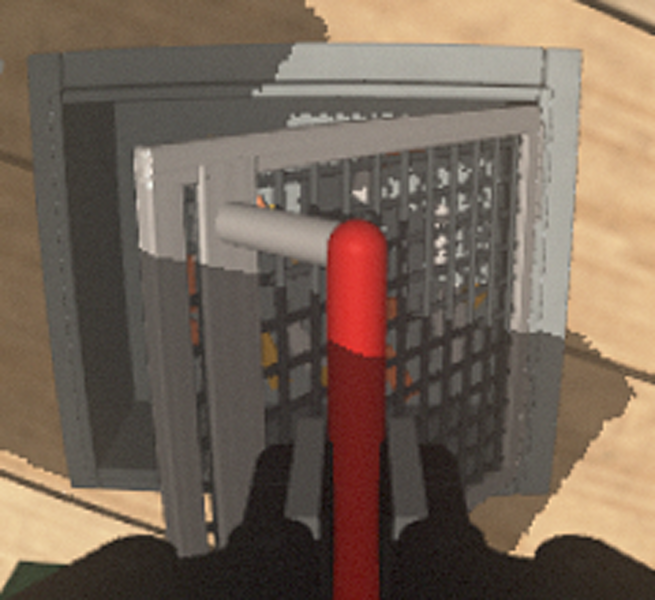

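Call:
play_rows:
  deltas:
    - [0,-0.0003,0.0008,0,0,0]
    - [0,-0.0006,0.0016,0,0,0]
    - [0,-0.001,0.0024,0,0,0]
    - [0,-0.001,0.0024,0,0,0]
    - [0,-0.001,0.0024,0,0,0]
    - [0,-0.001,0.0024,0,0,0]

```text
t: 16.35
tcp_pos: [0.5417, 0.0223, 0.1654]
tool_rot: [0.578, -0.41, 0.405, -0.578]
force: [-6.4, -2.4, 9.6]
finger_gap: 0.089
```

```bash
cat > chk.py <<'E'
from h import *
import cv2,sys
s,p,r=now();print(s["t"],p,s["force"],s["ft_torque"],s["finger_gap"]*85.4,s["qd"].round(3))
m=camera_model("wrist")
im=snapshot("wrist")[:,:,::-1].copy();cv2.imwrite("pics/w%s.png"%sys.argv[1],im)
c=np.array([.5225,.0155]);y=.341
e=np.array([np.cos(y),np.sin(y)]);n=np.array([-e[1],e[0]])
W=lambda bx,by,z:[*(c+e*bx+n*by),z]
def sc(rho,h,by,a):
    a=np.radians(a);return W(.069-rho*np.cos(a)+h*np.sin(a),by,.062+rho*np.sin(a)+h*np.cos(a))
Z=5;x0,y0=225,120
big=cv2.resize(im[y0:y0+110,x0:x0+160],None,fx=Z,fy=Z,interpolation=cv2.INTER_CUBIC)
for a,col in((45,(255,0,0)),(50,(0,0,255)),(55,(0,255,255))):
    P=projw(m,[sc(.134,.004,k,a) for k in(.06,.04,.02)]); Q=projw(m,[sc(k,.004,.06,a) for k in(.134,.09,.05,.0)])
    for L in(P,Q): cv2.polylines(big,[(((L-[x0,y0])+.5)*Z).astype(int)],False,col,1)
    b=projw(m,[sc(.118,k,.044,a) for k in(.004,.036)]);cv2.polylines(big,[(((b-[x0,y0])+.5)*Z).astype(int)],False,col,1)
cv2.imwrite("pics/z%s.png"%sys.argv[1],big)
d=c@e+.069-p[:2]@e; print("angle from tcp x:",np.degrees(np.arccos(d/.12337))-17.0)
E
python3 chk.py 9
```

```text
16.35 [0.5417261  0.02233499 0.16543642] [-6.43197346 -2.43245827  9.58876983] [-0.6952775   1.29557978  0.02042521] 7.582391182390263 [-0.     0.    -0.    -0.    -0.001 -0.   ]
angle from tcp x: 49.802782813607465
```

View pics/z9.png

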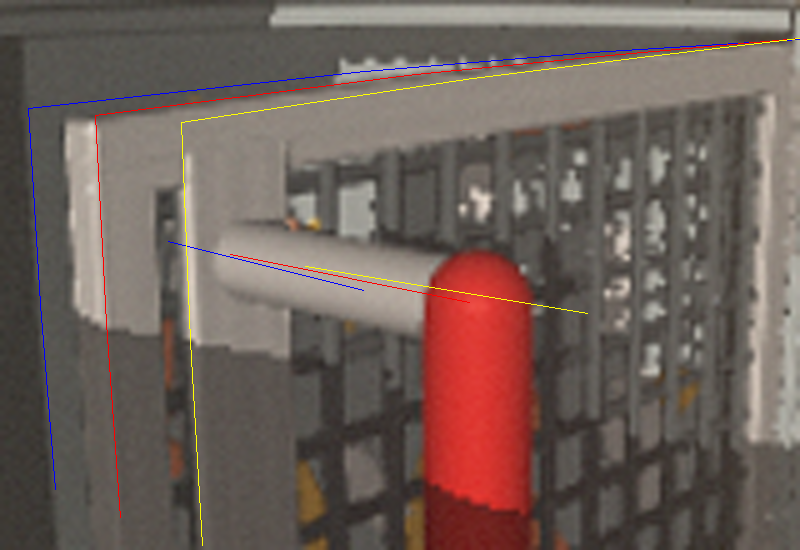

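Call:
play_rows:
  deltas:
    - [0,0,0,0,0,0]
    - [0,0,0,0,0,0]
    - [0,0,0,0,0,0]
    - [0,0,0,0,0,0]
    - [0,0,0,0,0,0]
    - [0,0,0,0,0,0]
    - [0,0,0,0,0,0]
    - [0,0,0,0,0,0]
    - [0,0,0,0,0,0]
    - [0,0,0,0,0,0]

```text
t: 17.4
tcp_pos: [0.5417, 0.0224, 0.1654]
tool_rot: [0.578, -0.41, 0.405, -0.578]
force: [-6.4, -4.7, 11.0]
finger_gap: 0.095
```

```bash
python3 chk.py 10; python3 - <<'E'
from h import *
import cv2
w=snapshot("scene")[150:350,180:440,::-1].copy();cv2.imwrite("pics/s10.png",cv2.resize(w,(780,600),interpolation=cv2.INTER_CUBIC))
E
```

```text
17.4 [0.54172471 0.02235427 0.1654475 ] [-6.44880891 -4.70565626 11.00710719] [-0.63540233  1.27605618 -0.03897304] 8.108575951575391 [-0.     0.001  0.001 -0.002  0.    -0.001]
angle from tcp x: 49.80538177042877
```

View pics/z10.png

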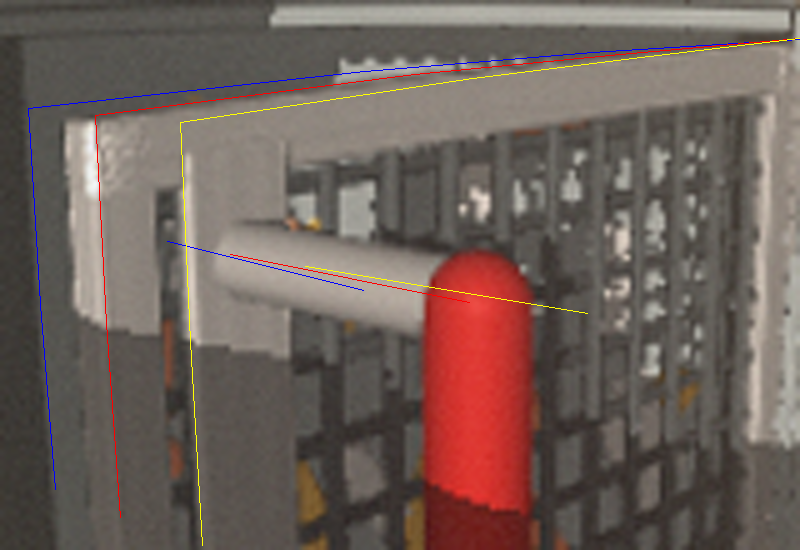

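View pics/s10.png

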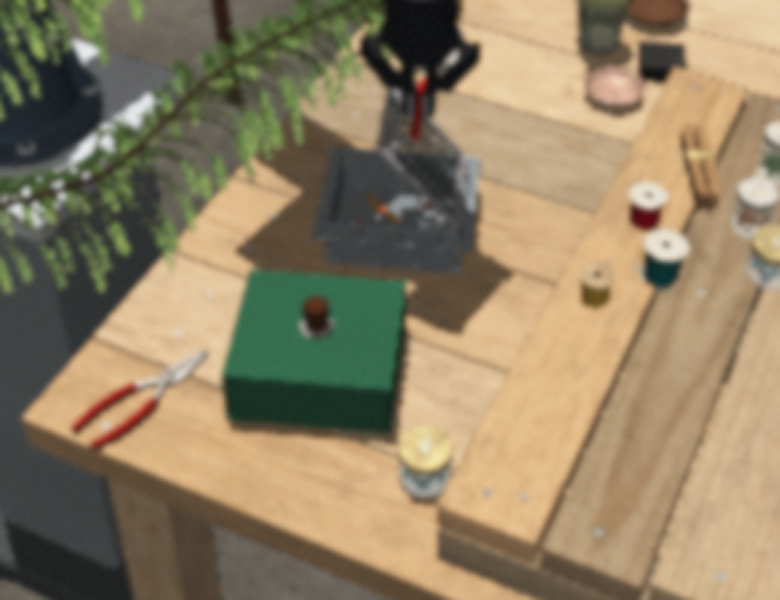

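The screen hasn't moved over the last second and sits at about 50° in the picture. The cover is flat on the bench, and the other things are where they were. I'm handing in.

```bash
python3 -c "
from station import *
print(sign_off())"
```

```text
the job is handed in; nothing more can be done
None
```

I lifted the cover off by its knob and set it flat and right way up on the bench to the robot's right, at about (0.54, -0.21). It stands clear of the bin, pliers and jar. I then pinched the screen's red bar, raised the screen, and handed in at about 17.5 s with the gripper still holding it.

- **Angle:** the bar's position gave 49.8°. The wrist-camera overlay agreed with 50° to within about a degree. Neither changed over a 1 s hold.
- **Cover and bystanders:** touching down pressed the cover on the bench with about 4 N. In the last scene picture the cover lies flat, and the pliers, jar and dish in view had not moved. I did not re-check the block and bench pin at the end; the arm worked well away from them.
- **One disagreement:** a steady push of about 14 N remained on the wrist, mostly upward. It goes against the tool's measured position, which suggests the bar sits about 4 mm nearer the fingertips than when first gripped. I did not find the cause, but it is far below the limits and the grip stayed steady.

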